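Nest the steel pot in the pan, handles opposite

ROBOT

A 6-joint arm with a two-finger parallel gripper is mounted at the origin on the work surface. World frame = base frame: x ahead of the robot, y to its left, z up, the work surface at z = 0. Lengths are in m, angles in rad, forces in N, time in s.
With the tool pointing down it reaches from about 0.325 to 0.775 m from the base axis. Payload 5.5 kg.
Tool frame: the origin (TCP) lies at the very end of the fingers, on their centre line; the grasp point (between the pads) lies 19 mm behind it (r.grasp_offset is the distance from the TCP to the grasp point, in m); z points along the fingers, x is the direction in which the jaws open and shut, and the axes are right-handed (so a half turn about z gives the same grasp; the last joint's range is limited). The gripper opens to 85 mm and grips with 20 to 120 N. Pads are 22 mm wide; open, the fingers measure 114 mm over their backs; the gripper's body (76 mm by 85 mm) begins 54 mm behind the grasp point. The pads swing forward as they close: fully open they stand 13 mm farther back than shut.
Start: joints at [1.177, 0.091, 1.231, -0, 1.82, -0.057], TCP at [0.198, 0.566, 0.231] pointing down, gripper open.
Joint ranges: [-2.87, 2.87], [-0.86, 2.18], [0.17, 2.46], [-1.51, 4.65], [0.06, 2.69], [-2.65, 2.65]. Speed limits (rad/s): [2.57, 2.57, 3.01, 3.14, 3.14, 3.14].

INTERFACE

Orientations are given as a 3x3 rotation matrix whose columns are the frame's x, y, z axes.
In Python, from bench import r gives the robot as it stands.
- The arm moves only by the tool drive_tool, never from a script. Its arguments are lists of equal length, an entry for each row: "claw": the closure in counts, from 0 (fully open) to 255 (shut); "offset": the shift along the tool's x, y, z in mm, a list of three; "turn": the turn about the tool's z in rad. In form: {"claw": [claw, ...], "offset": [[tx, ty, tz], ...], "turn": [turn, ...]}. A call has 1 to 8 rows; each row shifts and turns the pose as measured when the row begins, along the tool's axes as they then stand; what a row does not reach is not made up. A row lasts 1/12 s, in which the tool goes at most 41.7 mm and 7.16 degrees, less where a joint would pass 70% of its speed; a pose out of reach is approached as far as the arm can. A call is refused whole if a number of a shift passes 41.7 or a number of a turn 0.125, either way. A call with a gripper value outside its range is refused whole. The fingers move at their own pace and stop on an object; "force" is the grip in N (left out, the last holds). Time passes only in rows, so rows that do not move let the fingers close. It gives the time, the measured TCP pose, the force and the opening at its end, in the units of the state.
- r.state(): the state, without advancing time (a new reading comes with each control period).
- r.snapshot(name): name is "scene" or "top"; returns a dict with "frame" (480x640x3 uint8, red, green, blue), "depth" (480x640 float32, m along the optical axis (not along the pixel's ray), 0 where there is no reading), "fov_y" (degrees; the focal length in pixels is half the picture's height over the tangent of half this angle, whatever the lens; pixels are square), "cx", "cy" (the principal point, pixels), "k1" (the pictures are not rectified: a ray, as slopes to the right and down, at radius r is drawn at 1 + k1 r^2 times it, then the intrinsics apply), "position" and "rotation" of the camera in the world. Camera axes: x right, y down, z forward; pixel columns grow to the right and rows downward; lengths in m; the calibration is good to about 2 mm. A picture is of the moment at which its call begins.
- r.finish_job(): hands the job in, once; it reports no verdict.
Trained networks look in the newest picture that a camera, given by its name, has taken for a name from the list of things; names that differ only in an ending like _2 or _b are one class to them, and where a whole thing is asked for, a point or a joint stands for the part that bears it (a point fixed in the world has none). Each returns a list of dicts, best first, with "p" (0 to 1); they miss things now and then, are a little off and sometimes report something else, mostly with a low value. They report only what shows in the picture. A call takes as long as a camera call. They do not tell look-alikes from the thing itself.
- r.look_for(camera, label): "bbox" ([left, top, right, bottom] in pixels, round what is visible of it).
The state is a dict: "time_s": time; "joint_positions": joint angles; "joint_velocities": joint speeds; "tau": joint torques, N m; "position": TCP position; "orientation": TCP orientation; "ft_force": force on the tool from outside, world axes, zero at the start; "torque": the same for the moment, N m; "grip_width": opening from 0.0 (shut) to 1.0 (fully open).
Only numpy, scipy, OpenCV 4.12 (cv2) and the standard library are available. Lean on these libraries where they do the work, as an engineer would, in place of code of your own. Each camera call takes 0.05 s, during which the arm holds its last target. There are 200 camera calls.

TASK

Draw the tall steel pot out from under the low shelf, stand it on the open bench and let go of it. Then take it again and nest it gently, upright and fully home, in the wider steel pan, turned so that its handle points the opposite way to the pan's handle. Leave the pan where it stands and do not disturb the spray can or the jar.

Things in the scene. Friction and masses are not known exactly. Their poses are not given: they have to be found in the camera images.
- pot_mid (a point): Centre of the tall open steel pot, half-way up (40 mm above its underside). Outside diameter 60, height 80, wall 3, about 0.6 kg. z up its axis, x from the axis along its straight level bar handle: 10 mm thick, centre line 58 mm above the underside, ending 127 mm from the axis. At the start the pot stands under the shelf, only the handle sticking out in front.
- pot_handle (a point): Point on the centre line of the pot's handle, 85 mm from the pot's axis and 58 mm above its underside; a good place to pinch it from above. Axes as pot_mid.
- pan: Wider, lower, loose open steel pan: outside diameter 77, inside 69, height 48, floor 5 mm, about 0.6 kg. Origin: centre of its underside; z up, x along its 10 mm bar handle, which rises steeply from the wall to a centre line 75 mm up (at 50 mm from the axis), then runs level to 135 mm. The pot's handle cannot get past it. Home, the pot rests on the pan's floor, 37 mm proud of its rim.
- shelf: Fixed low grey steel shelf: 260 wide, 170 deep, board's underside 97 and top 107 mm above the bench, side panels and a 30 mm lip at the back, open in front. Origin on the bench under the middle of its front edge; x points in from the open front, z up. Small stock (up to 165 mm above the bench) on the back half of its top; the front 85 mm is empty.
- spraycan_mid (a point): Centre of a standing spray can, 56 mm in diameter, 150 mm tall. Bystander.
- jar_mid (a point): Centre of a standing closed jar, 70 mm in diameter, 90 mm tall. Bystander.
Mind the look-alikes: they are no part of the job. Leave any purple or red look-alike of the pan alone.

How it is judged:
On the way:
1. the pot stands upright on the bench, wholly out from under the shelf, let go and at rest (x of pot_mid in the frame of shelf below -0.03 m and height (world z) of pot_mid below 0.043 m and angle between pot_mid's own z axis and vertical below 0.08 rad and contact force between the fingers and pot below 0.1 N and linear speed of pot below 0.02 m/s), for 0.2 s.
At the end, for the whole second after the job is handed in: The pot is at rest in the pan, its underside on the pan's floor (within 3.5 mm) and its axis within 8 mm of the pan's, both upright within 0.06 rad, the pot's handle at least about 120 degrees round from the pan's handle, and the pan stands on the bench within 50 mm of where it was (z of pot_mid in the frame of pan between 0.042 and 0.0485 m and horizontal distance between pot_mid and pan below 0.008 m and angle between each of pot_mid, pan's own z axis and vertical below 0.06 rad and height (world z) of pan below 0.004 m and x of pot_handle in the frame of pan below -0.045 m and distance of pan from where it was at the start of the episode below 0.05 m and linear speed of each of pot, pan below 0.02 m/s); the robot touches nothing.
It fails at once if the pot is dropped (falls faster than 0.5 m/s out of the fingers) (linear speed of pot above 0.5 m/s and contact force between the fingers and pot below 0.1 N).
It fails at once if the pan is pushed more than 60 mm or tipped (distance of pan from where it was at the start of the episode above 0.06 m or angle between pan's own z axis and vertical above 0.5 rad).
It fails at once if the spray can or the jar is moved more than 30 mm (distance of any of spraycan_mid, jar_mid from where it was at the start of the episode above 0.03 m).
It also fails if it takes over 56 s, if anything falls off the work surface, if the arm or the gripper's body presses on something with over 40 N, if the wrist force passes 120 N, or if a joint passes its speed limit or range.

## Working session

There is one attempt and no reset: what is moved stays moved. The work goes in short steps, Python scripts to look and compute and a tool call to move; the robot and the scene stay as the last step left them, time stands still between calls to the robot, and variables do not carry over. Pictures are saved under pics/ and viewed, about 8 in all and at most 12, crops included, and the job is handed in when it is done.

Besides the shell and the picture viewer there is one more tool, called after "Request:" by a JSON object that holds its "api" and its "payload", one argument or row to a line. drive_tool: Moves the arm, as the interface text tells. Its arguments: {"type":"object","properties":{"claw":{"type":"array","items":{"type":"number"}},"offset":{"type":"array","items":{"type":"array","items":{"type":"number"}}},"turn":{"type":"array","items":{"type":"number"}},"force":{"type":"number"}},"required":["claw","offset","turn"]}

```bash
mkdir -p pics && cat > h.py <<'E'
import numpy as np, cv2
from bench import r
def snap(c):
    s=r.snapshot(c); np.savez('/tmp/'+c+'.npz',**s); return s
def load(c): return dict(np.load('/tmp/'+c+'.npz'))
def K(s):
    f=240/np.tan(np.radians(float(s['fov_y']))/2)
    return np.array([[f,0,float(s['cx'])],[0,f,float(s['cy'])],[0,0,1]]),np.array([float(s['k1']),0,0,0,0])
def cloud(s):
    k,d=K(s); v,u=np.mgrid[:480,:640]
    n=cv2.undistortPoints(np.stack([u,v],-1).reshape(-1,1,2).astype(float),k,d,None,None).reshape(480,640,2)
    Z=s['depth'][...,None]; P=np.concatenate([n*Z,Z],-1)
    W=P@np.array(s['rotation']).T+np.array(s['position']); W[s['depth']<=0]=np.nan
    return W
def pix(s,p):
    k,d=K(s); R=np.array(s['rotation']); q=(np.atleast_2d(p)-s['position'])@R
    return cv2.projectPoints(q,np.zeros(3),np.zeros(3),k,d)[0].reshape(-1,2)
def save(s,n): cv2.imwrite('pics/'+n+'.png',s['frame'][...,::-1])
E
python3 - <<'E'
from h import *
for c in ('scene','top'):
    s=snap(c); save(s,c+'0')
    print(c,s['position'],s['fov_y'],s['k1'],np.array(s['rotation']).round(2).tolist())
    W=cloud(s)
    for l in ('pot_mid','pot_handle','pan','shelf','spraycan_mid','jar_mid'):
        for o in r.look_for(c,l)[:4]:
            b=o['bbox']; u,v=int((b[0]+b[2])/2),int((b[1]+b[3])/2)
            print(l,round(o['p'],2),np.round(b).tolist(),W[min(v,479),min(u,639)].round(3))
E
```

```text
scene [ 1.14329856 -0.6056296   1.18353049] 48.4413003034805 -0.12832303316505073 [[0.75, 0.54, -0.38], [0.67, -0.6, 0.44], [0.01, -0.59, -0.81]]
pot_mid 0.45 [231.0, 282.0, 244.0, 290.0] [ 0.522 -0.201  0.062]
pot_handle 0.4 [231.0, 280.0, 243.0, 287.0] [ 0.517 -0.197  0.061]
pan 0.91 [331.0, 156.0, 375.0, 190.0] [0.477 0.304 0.047]
pan 0.75 [291.0, 208.0, 351.0, 238.0] [0.51  0.129 0.003]
pan 0.65 [375.0, 254.0, 404.0, 304.0] [0.799 0.056 0.083]
shelf 0.71 [204.0, 256.0, 335.0, 384.0] [ 0.673 -0.235  0.113]
spraycan_mid 0.63 [415.0, 125.0, 439.0, 177.0] [0.615 0.473 0.107]
jar_mid 0.7 [143.0, 339.0, 176.0, 379.0] [ 0.55  -0.464  0.091]
top [0.50886509 0.00596131 1.32494687] 54.53320802394323 -0.056290997370670164 [[-0.02, -1.0, 0.08], [-1.0, 0.02, -0.01], [0.01, -0.08, -1.0]]
pot_handle 0.28 [471.0, 258.0, 502.0, 282.0] [ 0.519 -0.443  0.093]
pan 0.72 [267.0, 158.0, 319.0, 202.0] [0.78  0.069 0.052]
pan 0.68 [255.0, 247.0, 297.0, 301.0] [0.521 0.123 0.043]
pan 0.64 [191.0, 264.0, 223.0, 317.0] [0.479 0.306 0.062]
shelf 0.83 [341.0, 186.0, 451.0, 262.0] [ 0.643 -0.204  0.102]
spraycan_mid 0.85 [109.0, 237.0, 154.0, 261.0] [0.588 0.48  0.148]
jar_mid 0.74 [470.0, 257.0, 505.0, 280.0] [ 0.522 -0.448  0.088]
jar_mid 0.18 [256.0, 248.0, 297.0, 301.0] [ 0.519  0.125 -0.003]
```

View pics/scene0.png

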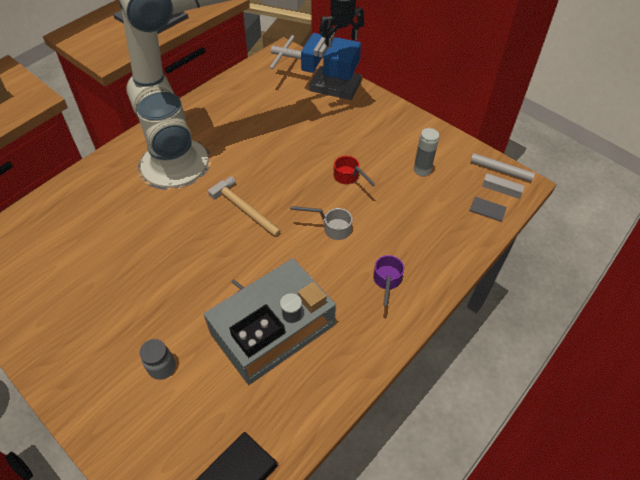

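```bash
python3 - <<'E'
from h import *
s=load('top'); cv2.imwrite('pics/top0c.png',cv2.resize(s['frame'][130:350,100:520,::-1],None,fx=1.9,fy=1.9,interpolation=cv2.INTER_CUBIC))
E
```

```text
(no output)
```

View pics/top0c.png

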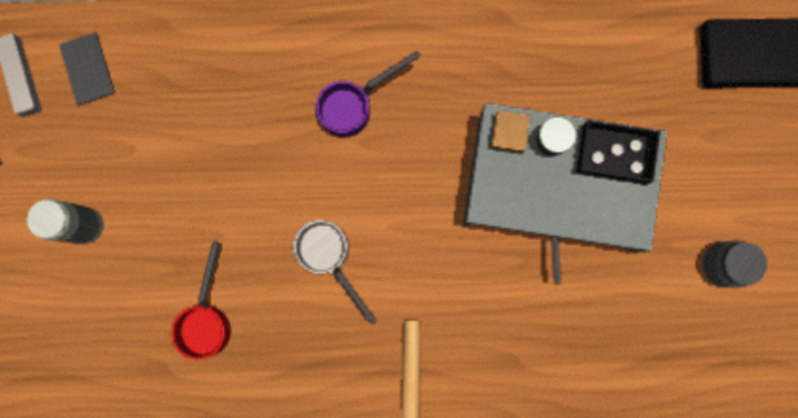

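The table has three pan candidates: steel at scene (338,223) / top (276,260), red at scene (346,170), and purple at scene (389,271). I choose the steel one at top-crop (321,247), whose handle runs to (372,320). The pot handle sticks out of the shelf front at top-crop (555,240)–(557,283). The hammer handle at top-crop (411,340) is not the pot's handle. Next I measure.

```bash
cat > m.py <<'E'
from h import *
from scipy.optimize import least_squares
def sel(W,c,rad,z0,z1): 
    m=(np.hypot(W[...,0]-c[0],W[...,1]-c[1])<rad)&(W[...,2]>z0)&(W[...,2]<z1); return W[m]
def circ(P,rr): # fit centre of known radius
    f=lambda q:np.hypot(P[:,0]-q[0],P[:,1]-q[1])-rr
    o=least_squares(f,P[:,:2].mean(0),loss='soft_l1',f_scale=.002); return o.x,np.abs(o.fun).mean()
def line(P):
    c=P[:,:2].mean(0); u=np.linalg.svd(P[:,:2]-c)[2][0]; t=(P[:,:2]-c)@u; return c,u,t.min(),t.max()
E
python3 - <<'E'
from m import *
for c in ('scene','top'):
    s=load(c); W=cloud(s)
    b=W[(np.abs(W[...,0]-.35)<.05)&(np.abs(W[...,1])<.15)]; print(c,'bench z',np.nanmedian(b[:,2]).round(4), b[:,2].std().round(4))
    P=sel(W,(.64,-.2),.19,.09,.115); print('shelf n',len(P),'z',np.median(P[:,2]).round(4)); 
    q=cv2.minAreaRect((P[:,:2]*1000).astype(np.float32)); print(q, cv2.boxPoints(q).round().tolist())
    P=sel(W,(.52,-.2),.06,.04,.08); P=P[P[:,0]<.55]; a=line(P); print('handle',len(P),[np.round(x,4) for x in a],'z',np.percentile(P[:,2],[10,50,90]).round(4))
    P=sel(W,(.52,.125),.045,.035,.053); print('pan rim',len(P),circ(P,.0365),P.min(0).round(3),P.max(0).round(3))
    P=sel(W,(.52,.125),.16,.066,.09);P=P[P[:,1]<.3]; a=line(P); print('panhandle',len(P),[np.round(x,4) for x in a],np.median(P[:,2]))
s=load('scene'); cv2.imwrite('pics/crop0.png',cv2.resize(s['frame'][190:320,190:350,::-1],None,fx=4,fy=4,interpolation=cv2.INTER_CUBIC))
print(r.state()['position'],np.round(r.state()['orientation'],3).tolist(),r.grasp_offset)
E
```

```text
scene bench z 0.0011 0.0071
shelf n 5165 z 0.1079
((650.1181640625, -211.15830993652344), (260.72467041015625, 173.36561584472656), 80.28665924072266) [[543.0, -325.0], [714.0, -354.0], [758.0, -97.0], [587.0, -68.0]]
handle 54 [array([ 0.521 , -0.1988]), array([0.999 , 0.0436]), np.float64(-0.0193), np.float64(0.0191)] z [0.0593 0.0624 0.0651]
pan rim 94 (array([0.56086896, 0.13886627]), np.float64(0.001845365999028796)) [0.522 0.102 0.035] [0.56  0.167 0.053]
panhandle 125 [array([0.4908, 0.0888]), array([0.8247, 0.5655]), np.float64(-0.0465), np.float64(0.0435)] 0.0788126916558125
top bench z -0.0016 0.0072
shelf n 5008 z 0.1054
((647.3011474609375, -210.82591247558594), (259.2091979980469, 171.3536834716797), 79.9781494140625) [[540.0, -324.0], [709.0, -353.0], [754.0, -98.0], [585.0, -68.0]]
handle 70 [array([ 0.5262, -0.1982]), array([-1.    , -0.0064]), np.float64(-0.0236), np.float64(0.0281)] z [0.0557 0.0598 0.0636]
pan rim 58 (array([0.55792674, 0.14001565]), np.float64(0.0012446849028132775)) [0.521 0.103 0.038] [0.559 0.166 0.052]
panhandle 124 [array([0.4858, 0.0888]), array([-0.8176, -0.5758]), np.float64(-0.0446), np.float64(0.0445)] 0.07746103867909915
[0.1982884  0.56631819 0.23129367] [[0.33, 0.944, 0.0], [0.944, -0.33, 0.0], [0.0, 0.0, -1.0]] 0.0187
```

View pics/crop0.png

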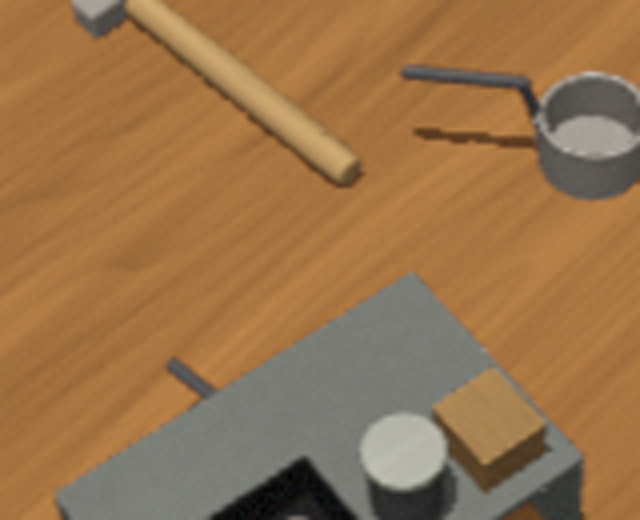

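The crop confirms the steel pan, and its handle is up at about (400,70)–(525,85) in the crop. The pot handle shows at (170,365)–(215,395). I turn the tool so the jaws open along world y, then travel.

Request:
{"api": "drive_tool", "payload": {
  "claw": [0,0,0,0,0,0,0,0],
  "offset": [
    [0,0,0],
    [0,0,0],
    [0,0,0],
    [-36,15,0],
    [-36,15,0],
    [-36,15,0],
    [-36,15,0],
    [-36,15,0]
  ],
  "turn": [-0.112,-0.112,-0.112,0,0,0,0,0],
  "force": 60
}}

```text
time_s: 1.37
position: [0.2749, 0.3869, 0.2259]
orientation: [[-0.028, 1.0, -0.005], [1.0, 0.028, -0.005], [-0.005, -0.005, -1.0]]
ft_force: [1.8, -0.6, -0.1]
grip_width: 1.0
```

```bash
python3 - <<'E'
from m import *
for c in ('scene','top'):
    W=cloud(load(c))
    P=sel(W,(.558,.14),.045,.035,.053); print('pan rim',len(P),circ(P,.0365))
    P=sel(W,(.558,.14),.045,.0,.015); print('floor mean',P.mean(0),len(P))
E
```

```text
pan rim 261 (array([0.56106717, 0.13922371]), np.float64(0.001581804982470662))
floor mean [0.55859127 0.13944905 0.0064071 ] 321
pan rim 154 (array([0.55796485, 0.13998433]), np.float64(0.0012453570525081837))
floor mean [0.5588594  0.14123271 0.00392669] 428
```

Request:
{"api": "drive_tool", "payload": {
  "claw": [0,0,0,0,0,0,0,0],
  "offset": [
    [-37,15,0],
    [-37,15,0],
    [-37,15,0],
    [-37,15,0],
    [-37,15,0],
    [-37,15,0],
    [-37,15,0],
    [-37,15,0]
  ],
  "turn": [0.02,0,0,0,0,0,0,0]
}}

```text
time_s: 2.03
position: [0.3998, 0.078, 0.2285]
orientation: [[-0.011, 1.0, 0.003], [1.0, 0.011, -0.002], [-0.002, 0.003, -1.0]]
ft_force: [0.4, 0.2, 0.3]
grip_width: 1.001
```

Request:
{"api": "drive_tool", "payload": {
  "claw": [0,0,0,0,0,0,0,0],
  "offset": [
    [-37,15,0],
    [-37,15,0],
    [-37,15,0],
    [-37,15,0],
    [-37,15,0],
    [-37,15,0],
    [-30,10,0],
    [0,0,0]
  ],
  "turn": [0,0,0,0,0,0,0,0]
}}

```text
time_s: 2.7
position: [0.5042, -0.1922, 0.2305]
orientation: [[-0.003, 1.0, 0.009], [1.0, 0.003, -0.004], [-0.004, 0.009, -1.0]]
ft_force: [0.1, 0.1, -0.8]
grip_width: 0.999
```

Request:
{"api": "drive_tool", "payload": {
  "claw": [0,0,0,0,0,0,0,0],
  "offset": [
    [-6,18,0],
    [0,0,35],
    [0,0,35],
    [0,0,35],
    [0,0,30],
    [0,0,0],
    [0,0,0],
    [0,0,0]
  ],
  "turn": [0,0,0,0,0,0,0,0]
}}

```text
time_s: 3.37
position: [0.5258, -0.2017, 0.0946]
orientation: [[0.003, 1.0, 0.014], [1.0, -0.002, -0.006], [-0.006, 0.014, -1.0]]
ft_force: [-0.5, 0.7, -0.5]
grip_width: 0.998
```

Request:
{"api": "drive_tool", "payload": {
  "claw": [0,0,0,0,0,0],
  "offset": [
    [3,-6,20],
    [0,0,20],
    [0,0,12],
    [0,0,3],
    [0,0,0],
    [0,0,0]
  ],
  "turn": [0,0,0,0,0,0]
}}

```text
time_s: 3.87
position: [0.5278, -0.2013, 0.0538]
orientation: [[0.002, 0.999, 0.034], [1.0, -0.001, -0.015], [-0.015, 0.034, -0.999]]
ft_force: [-0.5, -0.3, 0.2]
grip_width: 1.003
```

Request:
{"api": "drive_tool", "payload": {
  "claw": [0,0,0,0],
  "offset": [
    [2,-5,5],
    [2,-5,5],
    [0,-3,5],
    [0,0,0]
  ],
  "turn": [0,0,0,0]
}}

```text
time_s: 4.2
position: [0.5164, -0.198, 0.0415]
orientation: [[0.002, 0.999, 0.04], [1.0, -0.001, -0.017], [-0.017, 0.04, -0.999]]
ft_force: [0.4, -0.1, -0.1]
grip_width: 1.001
```

Request:
{"api": "drive_tool", "payload": {
  "claw": [60,160,255,255,255,255,255,255],
  "offset": [
    [0,5,1],
    [0,0,0],
    [0,0,0],
    [0,0,0],
    [0,0,0],
    [0,0,0],
    [0,0,0],
    [0,0,0]
  ],
  "turn": [0,0,0,0,0,0,0,0],
  "force": 60
}}

```text
time_s: 4.87
position: [0.522, -0.1977, 0.0409]
orientation: [[0.001, 0.999, 0.04], [1.0, -0.001, -0.017], [-0.016, 0.04, -0.999]]
ft_force: [0.1, 1.0, 0.7]
grip_width: 0.091
```

Request:
{"api": "drive_tool", "payload": {
  "claw": [255,255,255,255,255,255],
  "offset": [
    [0,-8,-0.3],
    [0,-12,-0.5],
    [0,-12,-0.5],
    [0,-12,-0.5],
    [0,-8,-0.3],
    [0,0,0]
  ],
  "turn": [0,0,0,0,0,0]
}}

```text
time_s: 5.37
position: [0.4686, -0.1976, 0.0407]
orientation: [[0.001, 0.999, 0.045], [1.0, 0.0, -0.018], [-0.018, 0.045, -0.999]]
ft_force: [-0.9, 0.2, 2.3]
grip_width: 0.086
```

```bash
python3 - <<'E'
from m import *
s=snap('scene'); cv2.imwrite('pics/pull1.png',cv2.resize(s['frame'][190:350,150:350,::-1],None,fx=4,fy=3.75,interpolation=cv2.INTER_CUBIC))
E
```

```text
(no output)
```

View pics/pull1.png

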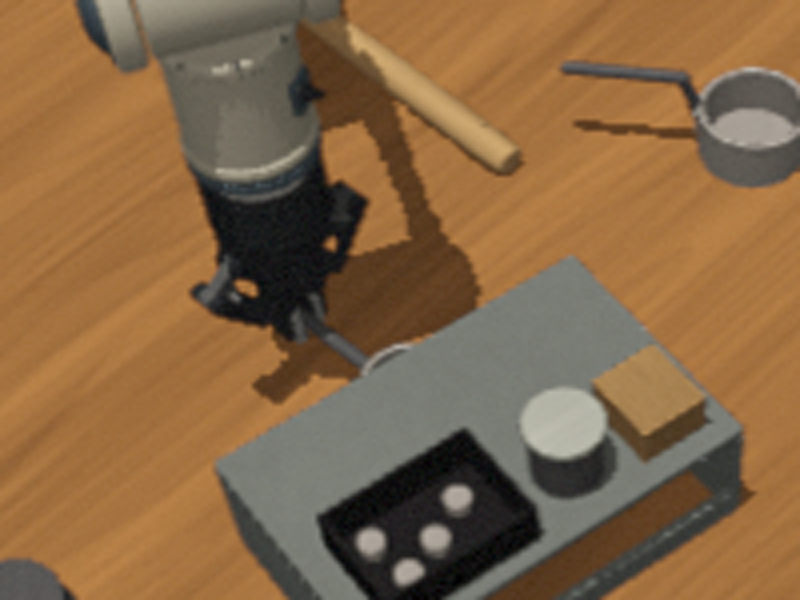

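The pot is following: its rim shows at (390,358), just emerging. I keep pulling.

Request:
{"api": "drive_tool", "payload": {
  "claw": [255,255,255,255,255,255,255,255],
  "offset": [
    [0,-9,-0.4],
    [0,-14,-0.6],
    [0,-14,-0.6],
    [0,-14,-0.6],
    [0,-14,-0.6],
    [0,-14,-0.6],
    [0,-9,-0.4],
    [0,0,0]
  ],
  "turn": [0,0,0,0,0,0,0,0]
}}

```text
time_s: 6.08
position: [0.3807, -0.1978, 0.0407]
orientation: [[-0.0, 0.999, 0.049], [1.0, 0.001, -0.018], [-0.018, 0.049, -0.999]]
ft_force: [-4.2, 1.4, 3.3]
grip_width: 0.091
```

Request:
{"api": "drive_tool", "payload": {
  "claw": [200,140,60,0,0,0,0,0],
  "offset": [
    [0,0,0],
    [0,0,0],
    [0,0,0],
    [0,0,0],
    [0,0,0],
    [0,0,0],
    [0,0,0],
    [0,0,0]
  ],
  "turn": [0,0,0,0,0,0,0,0]
}}

```text
time_s: 6.75
position: [0.3833, -0.1982, 0.0412]
orientation: [[-0.001, 0.999, 0.05], [1.0, 0.002, -0.019], [-0.019, 0.05, -0.999]]
ft_force: [0.5, 0.8, 1.0]
grip_width: 1.0
```

```bash
python3 - <<'E'
from m import *
s=snap('scene'); W=cloud(s)
P=sel(W,(.484,-.198),.05,.06,.09); print(len(P),circ(P,.029),np.percentile(P[:,2],[5,50,95]))
cv2.imwrite('pics/pull2.png',cv2.resize(s['frame'][190:350,150:350,::-1],None,fx=4,fy=3.75,interpolation=cv2.INTER_CUBIC))
E
```

```text
304 (array([ 0.48615643, -0.19642639]), np.float64(0.001874669754334603)) [0.06113329 0.07360486 0.08295815]
```

View pics/pull2.png

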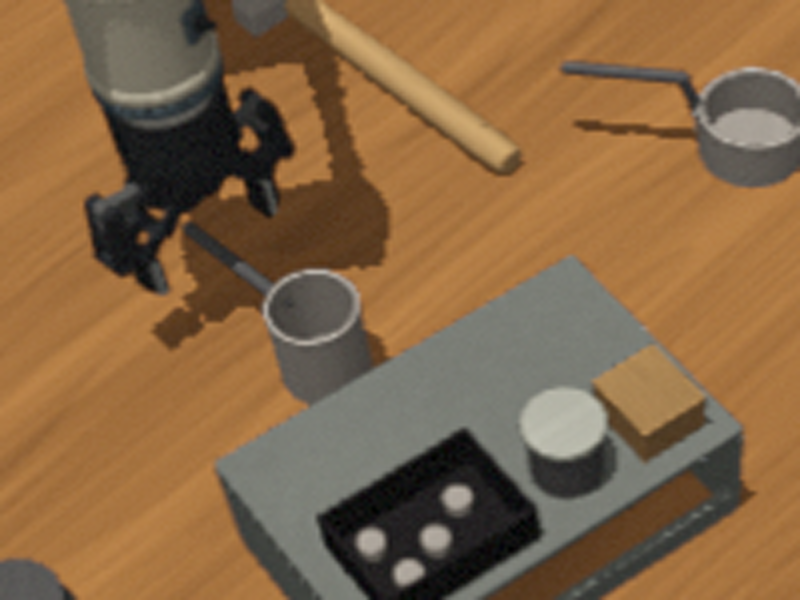

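The pot stands upright and free in front of the shelf, rim centred at (313,307), and the fingers are open around the handle. I raise the tool, then measure from the top camera.

Request:
{"api": "drive_tool", "payload": {
  "claw": [0,0,0,0,0,0,0,0],
  "offset": [
    [0,0,0],
    [0,0,-10],
    [0,0,-25],
    [0,0,-30],
    [0,0,-30],
    [0,0,-25],
    [0,0,-10],
    [0,0,0]
  ],
  "turn": [0,0,0,0,0,0,0,0]
}}

```text
time_s: 7.47
position: [0.3747, -0.1946, 0.178]
orientation: [[-0.001, 0.999, 0.047], [1.0, 0.002, -0.017], [-0.017, 0.047, -0.999]]
ft_force: [0.7, 0.1, 0.9]
grip_width: 1.0
```

```bash
python3 - <<'E'
from m import *
for c in ('scene','top'):
    s=snap(c); W=cloud(s)
    P=sel(W,(.485,-.197),.04,.074,.09); print(c,len(P),circ(P,.0285),P.mean(0))
    P=sel(W,(.485,-.197),.14,.045,.07); d=np.hypot(P[:,0]-.485,P[:,1]+.197);P=P[(d>.045)]; print(len(P),P[:,:2].mean(0),line(P)[1:])
    P=sel(W,(.485,-.197),.022,0,.02); print('floor',len(P),P.mean(0))
    P=sel(W,(.558,.14),.045,.035,.053); print('pan rim',len(P),circ(P,.0365))
E
```

```text
scene 156 (array([ 0.48601049, -0.19663193]), np.float64(0.0011754336459041277)) [ 0.48576178 -0.19635665  0.07924491]
105 [ 0.40232177 -0.20074765] (array([ 0.91615771, -0.40081799]), np.float64(-0.04122499611077072), np.float64(0.17914820584698796))
floor 0 [nan nan nan]
pan rim 269 (array([0.56117628, 0.13876848]), np.float64(0.001704649866290667))
top 97 (array([ 0.48166553, -0.19552772]), np.float64(0.0012676180270656536)) [ 0.48082474 -0.19751628  0.07889573]
110 [ 0.40695762 -0.19972102] (array([-0.86586657,  0.50027501]), np.float64(-0.17810119040977723), np.float64(0.04512112179872941))
floor 125 [ 0.4840776  -0.20072858  0.00301318]
pan rim 150 (array([0.55799191, 0.14000747]), np.float64(0.0012251002436716497))<stdin>:6: RuntimeWarning: Mean of empty slice.
  ret = um.true_divide(
```

Request:
{"api": "drive_tool", "payload": {
  "claw": [0,0,0,0,0],
  "offset": [
    [0,40,-2],
    [0,40,-2],
    [0,30,-1],
    [0,0,0],
    [0,0,0]
  ],
  "turn": [0,0,0,0,0]
}}

```text
time_s: 7.98
position: [0.483, -0.1918, 0.1712]
orientation: [[0.001, 1.0, 0.028], [1.0, -0.001, -0.008], [-0.008, 0.028, -1.0]]
ft_force: [0.3, -0.4, 0.2]
grip_width: 1.0
```

```bash
python3 - <<'E'
from bench import r
s=r.state(); print(s['joint_positions'],s['position'],s['orientation'])
E
```

```text
[-0.44664259 -0.15640136  1.57917405  0.00479789  1.69012368 -2.01543658] [ 0.4829519  -0.19179813  0.17122553] [[ 0.00147539  0.99960869  0.02793384]
 [ 0.99996644 -0.00124967 -0.0080962 ]
 [-0.00805813  0.02794485 -0.99957699]]
```

Request:
{"api": "drive_tool", "payload": {
  "claw": [0,0,0,0,0,0,0],
  "offset": [
    [0,-16,0],
    [0,-16,0],
    [0,-16,0],
    [0,-16,0],
    [0,-16,0],
    [0,-16,0],
    [0,-14,0]
  ],
  "turn": [0,0,0,0,0,0,0]
}}

```text
time_s: 8.57
position: [0.3621, -0.1885, 0.1535]
orientation: [[-0.0, 1.0, 0.007], [1.0, 0.0, 0.003], [0.003, 0.007, -1.0]]
ft_force: [-0.4, -0.3, 0.2]
grip_width: 0.996
```

Request:
{"api": "drive_tool", "payload": {
  "claw": [0,0,0,0,0],
  "offset": [
    [0,40,-2],
    [0,40,-2],
    [0,30,-1],
    [0,0,0],
    [0,0,0]
  ],
  "turn": [0,0,0,0,0]
}}

```text
time_s: 8.98
position: [0.4621, -0.1866, 0.1517]
orientation: [[0.008, 1.0, -0.001], [1.0, -0.008, 0.005], [0.005, -0.001, -1.0]]
ft_force: [-0.8, 0.2, 0.8]
grip_width: 1.003
```

Request:
{"api": "drive_tool", "payload": {
  "claw": [0,0,0,0,0,0,0,0],
  "offset": [
    [-5,11,0],
    [-5,11,0],
    [0,0,10],
    [0,0,14],
    [0,0,14],
    [0,0,14],
    [0,0,10],
    [0,0,0]
  ],
  "turn": [0,0,0,0,0,0,0,0]
}}

```text
time_s: 9.65
position: [0.4729, -0.1955, 0.0792]
orientation: [[0.012, 1.0, -0.012], [1.0, -0.011, 0.009], [0.009, -0.013, -1.0]]
ft_force: [0.0, 1.3, -0.0]
grip_width: 0.999
```

Request:
{"api": "drive_tool", "payload": {
  "claw": [0,0,0,0,0,0,0],
  "offset": [
    [-1,11,4],
    [0,0,8],
    [0,0,8],
    [0,0,8],
    [0,0,5],
    [0,0,0],
    [0,0,0]
  ],
  "turn": [0,0,0,0,0,0,0]
}}

```text
time_s: 10.23
position: [0.4792, -0.196, 0.0426]
orientation: [[0.013, 1.0, -0.015], [1.0, -0.013, 0.009], [0.009, -0.015, -1.0]]
ft_force: [0.6, 0.2, 1.3]
grip_width: 1.001
```

Correct by +5 mm in x and 3 mm up, then close.

Request:
{"api": "drive_tool", "payload": {
  "claw": [0,0,60,120,180,255,255,255],
  "offset": [
    [-1,5,-3],
    [0,0,0],
    [0,0,0],
    [0,0,0],
    [0,0,0],
    [0,0,0],
    [0,0,0],
    [0,0,0]
  ],
  "turn": [0,0,0,0,0,0,0,0],
  "force": 60
}}

```text
time_s: 10.9
position: [0.486, -0.1973, 0.048]
orientation: [[0.012, 1.0, -0.012], [1.0, -0.012, 0.008], [0.008, -0.012, -1.0]]
ft_force: [0.4, 1.4, -0.9]
grip_width: 0.697
```

Request:
{"api": "drive_tool", "payload": {
  "claw": [255,255,255,255,255,255,255,255],
  "offset": [
    [0,0,0],
    [0,0,0],
    [0,0,-4],
    [0,0,-8],
    [0,0,-12],
    [0,0,-16],
    [0,0,-16],
    [0,0,-16]
  ],
  "turn": [0,0,0,0,0,0,0,0]
}}

```text
time_s: 11.57
position: [0.4823, -0.1962, 0.1166]
orientation: [[0.013, 1.0, -0.027], [1.0, -0.013, 0.015], [0.015, -0.028, -1.0]]
ft_force: [0.1, 0.3, -5.1]
grip_width: 0.692
```

Request:
{"api": "drive_tool", "payload": {
  "claw": [255,255,255,255,255,255,255,255],
  "offset": [
    [0,0,-20],
    [0,0,-20],
    [0,0,-20],
    [0,0,-10],
    [20,0,0],
    [30,0,0],
    [30,0,0],
    [30,0,0]
  ],
  "turn": [0,0,0,0,0,0,0,0]
}}

```text
time_s: 12.23
position: [0.4859, -0.0905, 0.2002]
orientation: [[0.024, 0.999, -0.021], [1.0, -0.024, 0.009], [0.008, -0.021, -1.0]]
ft_force: [0.3, 0.7, -4.0]
grip_width: 0.695
```

Request:
{"api": "drive_tool", "payload": {
  "claw": [255,255,255,255,255,255,255,255],
  "offset": [
    [0,0,0],
    [0,0,0],
    [0,0,0],
    [0,0,0],
    [0,0,0],
    [0,0,0],
    [0,0,0],
    [0,0,0]
  ],
  "turn": [0.06,0.12,0.12,0.12,0.12,0.12,0.12,0.12]
}}

```text
time_s: 12.9
position: [0.4843, -0.0825, 0.2017]
orientation: [[0.813, 0.582, -0.024], [0.582, -0.813, 0.012], [-0.012, -0.024, -1.0]]
ft_force: [-0.1, 0.5, -4.3]
grip_width: 0.697
```

Request:
{"api": "drive_tool", "payload": {
  "claw": [255,255,255,255,255,255,255,255],
  "offset": [
    [0,0,0],
    [0,0,0],
    [0,0,0],
    [0,0,0],
    [0,0,0],
    [0,0,0],
    [0,0,0],
    [0,0,0]
  ],
  "turn": [0.12,0.12,0.12,0.12,0.12,0.12,0.12,0.12]
}}

```text
time_s: 13.57
position: [0.4821, -0.0826, 0.2016]
orientation: [[0.929, -0.37, -0.029], [-0.37, -0.929, 0.012], [-0.032, -0.0, -0.999]]
ft_force: [-0.3, -1.0, -4.9]
grip_width: 0.693
```

Request:
{"api": "drive_tool", "payload": {
  "claw": [255,255,255,255,255,255,255],
  "offset": [
    [0,0,0],
    [0,0,0],
    [0,0,0],
    [0,0,0],
    [0,0,0],
    [0,0,0],
    [0,0,0]
  ],
  "turn": [0.12,0.12,0.12,0.12,0.1,0,0]
}}

```text
time_s: 14.15
position: [0.4802, -0.0826, 0.2014]
orientation: [[0.551, -0.834, -0.034], [-0.834, -0.552, 0.012], [-0.029, 0.022, -0.999]]
ft_force: [-0.2, 0.4, -5.3]
grip_width: 0.693
```

```bash
cat > d.py <<'E'
import sys
from h import *
s=r.state(); R=np.array(s['orientation']); t=np.array([float(a) for a in sys.argv[1:4]])
print(s['time_s'],s['position'],R.round(3).tolist(),'tool mm',(R.T@(t-s['position'])*1000).round(1),'psi',np.arctan2(R[1,0],R[0,0]).round(3))
E
python3 d.py .561 .1395 .2
```

```text
14.15 [ 0.48022502 -0.08262272  0.20143925] [[0.551, -0.834, -0.034], [-0.834, -0.552, 0.012], [-0.029, 0.022, -0.999]] tool mm [-140.7 -189.9    1.4] psi -0.987
```

Request:
{"api": "drive_tool", "payload": {
  "claw": [255,255,255,255,255,255,255,255],
  "offset": [
    [-15,-20,0],
    [-24,-32,0],
    [-24,-32,0],
    [-24,-32,0],
    [-24,-32,0],
    [-15,-20,0],
    [-10,-15,0],
    [0,0,0]
  ],
  "turn": [0,0,0,0,0,0,0,0]
}}

```text
time_s: 14.82
position: [0.5584, 0.14, 0.1998]
orientation: [[0.568, -0.822, -0.037], [-0.822, -0.569, 0.011], [-0.03, 0.024, -0.999]]
ft_force: [-0.4, -0.4, -5.3]
grip_width: 0.691
```

```bash
python3 d.py .561 .1395 .18; python3 - <<'E'
from m import *
s=snap('scene'); cv2.imwrite('pics/carry.png',cv2.resize(s['frame'][110:290,240:480,::-1],None,fx=3.3,fy=3.3,interpolation=cv2.INTER_CUBIC))
E
```

```text
14.8167 [0.55843318 0.13995225 0.19980292] [[0.568, -0.822, -0.037], [-0.822, -0.569, 0.011], [-0.03, 0.024, -0.999]] tool mm [ 2.4 -2.3 19.7] psi -0.966
```

View pics/carry.png

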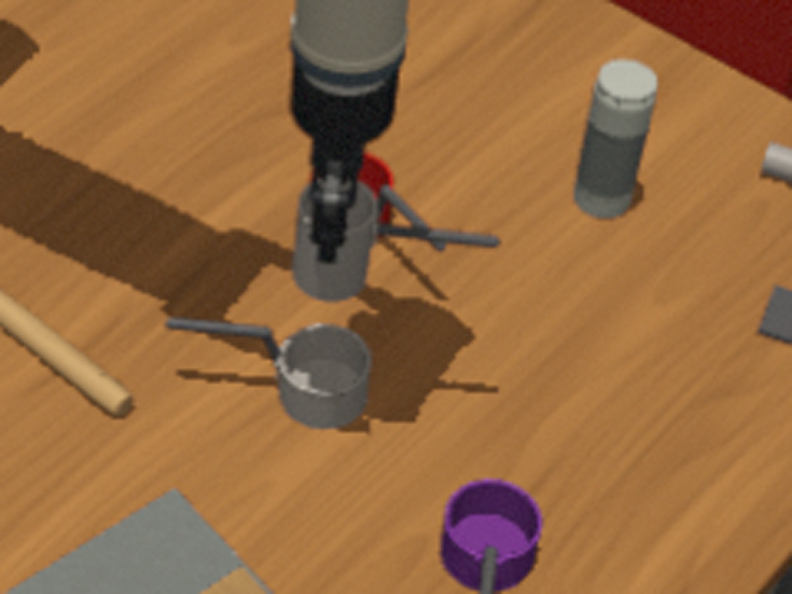

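```bash
cat > fit.py <<'E'
from m import *
def wall(W,c,rr,z0,z1):
    P=sel(W,c,rr+.012,z0,z1); return len(P),circ(P,rr)[0].round(4),circ(P,rr)[1].round(4)
if __name__=='__main__':
    W=cloud(load('scene'))
    for z in (.155,.175,.195,.215): print('pot z',z,wall(W,(.558,.14),.030,z,z+.02))
    print('pan outer wall',wall(W,(.56,.139),.0385,.008,.025),wall(W,(.56,.139),.0385,.025,.04),'rim',wall(W,(.56,.139),.0365,.043,.053))
E
python3 fit.py
```

```text
pot z 0.155 (117, array([0.5594, 0.1416]), np.float64(0.001))
pot z 0.175 (134, array([0.5603, 0.1415]), np.float64(0.0012))
pot z 0.195 (140, array([0.5623, 0.14  ]), np.float64(0.0022))
pot z 0.215 (148, array([0.5631, 0.1403]), np.float64(0.0018))
pan outer wall (219, array([0.5627, 0.1391]), np.float64(0.0044)) (180, array([0.5611, 0.1391]), np.float64(0.0022)) rim (163, array([0.5607, 0.139 ]), np.float64(0.0018))
```

Request:
{"api": "drive_tool", "payload": {
  "claw": [255,255,255,255,255,255,255,255],
  "offset": [
    [3,0,8],
    [0,0,16],
    [0,0,16],
    [0,0,16],
    [0,0,16],
    [0,0,10],
    [0,0,0],
    [0,0,0]
  ],
  "turn": [0,0,0,0,0,0,0,0]
}}

```text
time_s: 15.53
position: [0.5555, 0.1272, 0.1121]
orientation: [[0.57, -0.821, -0.039], [-0.821, -0.571, 0.005], [-0.026, 0.029, -0.999]]
ft_force: [0.3, -0.5, -4.3]
grip_width: 0.693
```

```bash
python3 d.py .561 .1395 .1; python3 - <<'E'
from fit import *
W=cloud(snap('scene'))
for z in (.075,.09,.105,.12): print('pot z',z,wall(W,(.560,.14),.030,z,z+.015))
E
```

```text
15.5333 [0.55548433 0.1272396  0.11212902] [[0.57, -0.821, -0.039], [-0.821, -0.571, 0.005], [-0.026, 0.029, -0.999]] tool mm [ -6.6 -11.9  12. ] psi -0.964
pot z 0.075 (66, array([0.5567, 0.1294]), np.float64(0.0013))
pot z 0.09 (86, array([0.5574, 0.1284]), np.float64(0.0014))
pot z 0.105 (76, array([0.5589, 0.1282]), np.float64(0.0022))
pot z 0.12 (98, array([0.5612, 0.1289]), np.float64(0.0035))
```

Request:
{"api": "drive_tool", "payload": {
  "claw": [255,255,255,255],
  "offset": [
    [-3,-5,0],
    [-2,-4,0],
    [0,0,0],
    [0,0,0]
  ],
  "turn": [0,0,0,0]
}}

```text
time_s: 15.92
position: [0.5623, 0.1371, 0.116]
orientation: [[0.57, -0.821, -0.033], [-0.821, -0.57, 0.006], [-0.024, 0.023, -0.999]]
ft_force: [0.3, -0.4, -4.2]
grip_width: 0.693
```

```bash
python3 d.py .561 .1375 .1; python3 - <<'E'
from fit import *
W=cloud(snap('scene'))
for z in (.075,.09,.105,.12): print('pot z',z,wall(W,(.560,.138),.030,z,z+.015))
E
```

```text
15.9167 [0.56234491 0.13713102 0.11601799] [[0.57, -0.821, -0.033], [-0.821, -0.57, 0.006], [-0.024, 0.023, -0.999]] tool mm [-0.7  0.5 16.1] psi -0.964
pot z 0.075 (72, array([0.5638, 0.1387]), np.float64(0.0013))
pot z 0.09 (89, array([0.5642, 0.138 ]), np.float64(0.0015))
pot z 0.105 (90, array([0.5654, 0.1378]), np.float64(0.0017))
pot z 0.12 (88, array([0.5667, 0.1371]), np.float64(0.0019))
```

Request:
{"api": "drive_tool", "payload": {
  "claw": [255,255,255,255,255],
  "offset": [
    [-2,1,4],
    [0,0,4],
    [0,0,4],
    [0,0,0],
    [0,0,0]
  ],
  "turn": [0,0,0,0,0]
}}

```text
time_s: 16.38
position: [0.56, 0.1389, 0.1036]
orientation: [[0.571, -0.82, -0.031], [-0.821, -0.571, 0.006], [-0.023, 0.022, -0.999]]
ft_force: [-0.3, 1.0, -5.2]
grip_width: 0.693
```

```bash
python3 d.py .5605 .1375 .1; python3 - <<'E'
from fit import *
W=cloud(snap('scene'))
for z in (.06,.07,.08,.09,.105,.12): print('pot z',z,wall(W,(.560,.138),.030,z,z+.015))
W=cloud(snap('top')); print('top pot rim',wall(W,(.560,.138),.0285,.125,.145))
E
```

```text
16.3833 [0.55996392 0.13891723 0.10362695] [[0.571, -0.82, -0.031], [-0.821, -0.571, 0.006], [-0.023, 0.022, -0.999]] tool mm [1.6 0.3 3.6] psi -0.963
pot z 0.06 (68, array([0.5608, 0.1398]), np.float64(0.0017))
pot z 0.07 (73, array([0.5612, 0.14  ]), np.float64(0.0012))
pot z 0.08 (74, array([0.5619, 0.1397]), np.float64(0.0015))
pot z 0.09 (96, array([0.5629, 0.1394]), np.float64(0.0014))
pot z 0.105 (84, array([0.5644, 0.139 ]), np.float64(0.0028))
pot z 0.12 (101, array([0.5654, 0.1376]), np.float64(0.0022))
top pot rim (1, array([0.5636, 0.1374]), np.float64(0.0))
```

Request:
{"api": "drive_tool", "payload": {
  "claw": [255,255,255,255,255,255],
  "offset": [
    [1,0,4],
    [0.1,-0.1,4],
    [0.1,-0.1,4],
    [0.1,-0.1,4],
    [0.1,-0.1,4],
    [0,0,0]
  ],
  "turn": [0,0,0,0,0,0]
}}

```text
time_s: 16.98
position: [0.5607, 0.1377, 0.0816]
orientation: [[0.57, -0.821, -0.031], [-0.821, -0.571, 0.006], [-0.023, 0.022, -0.999]]
ft_force: [-0.8, -0.6, -5.5]
grip_width: 0.699
```

Request:
{"api": "drive_tool", "payload": {
  "claw": [255,255,255,255,255,255],
  "offset": [
    [0.1,-0.1,4],
    [0.1,-0.1,4],
    [0.1,-0.1,4],
    [0.1,-0.1,4],
    [0.1,-0.1,3],
    [0,0,0]
  ],
  "turn": [0,0,0,0,0,0]
}}

```text
time_s: 17.48
position: [0.5604, 0.1379, 0.0601]
orientation: [[0.571, -0.821, -0.032], [-0.821, -0.571, 0.007], [-0.024, 0.023, -0.999]]
ft_force: [0.1, -0.7, -5.0]
grip_width: 0.693
```

Request:
{"api": "drive_tool", "payload": {
  "claw": [255,255,255,255,255],
  "offset": [
    [0,0,2],
    [0,0,2],
    [0,0,2],
    [0,0,1],
    [0,0,0]
  ],
  "turn": [0,0,0,0,0]
}}

```text
time_s: 17.9
position: [0.5606, 0.1381, 0.0542]
orientation: [[0.571, -0.821, -0.031], [-0.821, -0.571, 0.007], [-0.023, 0.021, -1.0]]
ft_force: [-0.8, 0.0, -4.3]
grip_width: 0.693
```

Request:
{"api": "drive_tool", "payload": {
  "claw": [255,255,255],
  "offset": [
    [0,0,1],
    [0,0,1],
    [0,0,0]
  ],
  "turn": [0,0,0]
}}

```text
time_s: 18.15
position: [0.5607, 0.1381, 0.0541]
orientation: [[0.571, -0.821, -0.029], [-0.821, -0.571, 0.007], [-0.023, 0.02, -1.0]]
ft_force: [-1.5, 0.1, -5.3]
grip_width: 0.695
```

Request:
{"api": "drive_tool", "payload": {
  "claw": [70,60,50,30,0,0,0,0],
  "offset": [
    [0,0,0],
    [0,0,0],
    [0,0,0],
    [0,0,0],
    [0,0,0],
    [0,0,0],
    [0,0,0],
    [0,0,0]
  ],
  "turn": [0,0,0,0,0,0,0,0]
}}

```text
time_s: 18.82
position: [0.564, 0.1386, 0.0567]
orientation: [[0.571, -0.821, -0.02], [-0.821, -0.571, 0.009], [-0.019, 0.012, -1.0]]
ft_force: [-0.2, -0.6, -0.2]
grip_width: 1.001
```

```bash
python3 - <<'E'
from fit import *
W=cloud(snap('scene'))
P=sel(W,(.561,.139),.036,.076,.1); print('pot rim',circ(P,.0285),np.percentile(P[:,2],[50,90]))
for z in (.055,.065,.075): print('pot z',z,wall(W,(.560,.138),.030,z,z+.012))
print('pan',wall(W,(.56,.139),.0385,.025,.04))
E
```

```text
pot rim (array([0.56297055, 0.13786605]), np.float64(0.0012641235461163598)) [0.08454381 0.08847319]
pot z 0.055 (61, array([0.563 , 0.1399]), np.float64(0.0031))
pot z 0.065 (61, array([0.5633, 0.139 ]), np.float64(0.0025))
pot z 0.075 (80, array([0.5627, 0.1384]), np.float64(0.0021))
pan (111, array([0.5601, 0.1407]), np.float64(0.002))
```

Released, and the rim sits near the expected 85 mm. I retreat straight up and check.

Request:
{"api": "drive_tool", "payload": {
  "claw": [0,0,0,0,0,0,0,0],
  "offset": [
    [0,0,-6],
    [0,0,-10],
    [0,0,-15],
    [0,0,-20],
    [0,0,-30],
    [0,0,-30],
    [0,0,-30],
    [0,0,0]
  ],
  "turn": [0,0,0,0,0,0,0,0]
}}

```text
time_s: 19.53
position: [0.5654, 0.137, 0.2066]
orientation: [[0.571, -0.821, -0.024], [-0.821, -0.571, 0.008], [-0.02, 0.015, -1.0]]
ft_force: [1.7, 0.9, 1.4]
grip_width: 1.002
```

Request:
{"api": "drive_tool", "payload": {
  "claw": [0,0,0,0,0,0,0],
  "offset": [
    [0,30,0],
    [0,35,0],
    [0,35,0],
    [0,35,0],
    [0,30,0],
    [0,0,0],
    [0,0,0]
  ],
  "turn": [0,0,0,0,0,0,0]
}}

```text
time_s: 20.12
position: [0.4266, 0.0401, 0.2161]
orientation: [[0.572, -0.82, -0.012], [-0.82, -0.572, 0.008], [-0.014, 0.006, -1.0]]
ft_force: [0.3, 1.3, 0.6]
grip_width: 0.999
```

```bash
python3 - <<'E'
from fit import *
for c in ('scene','top'):
    s=snap(c); W=cloud(s)
    P=sel(W,(.561,.139),.036,.076,.1); print(c,'pot rim',len(P),circ(P,.0285),np.percentile(P[:,2],[50,90]))
    A=np.c_[P[:,:2],np.ones(len(P))]; print('rim plane slope',np.linalg.lstsq(A,P[:,2],rcond=None)[0])
    P=sel(W,(.561,.139),.043,.04,.054); P=P[np.hypot(P[:,0]-.561,P[:,1]-.139)>.032]; print('pan rim',len(P),circ(P,.0365))
s=load('scene'); cv2.imwrite('pics/fin.png',cv2.resize(s['frame'][110:290,240:480,::-1],None,fx=3.3,fy=3.3,interpolation=cv2.INTER_CUBIC))
E
```

```text
scene pot rim 165 (array([0.56256541, 0.13814746]), np.float64(0.0012800756046333218)) [0.083393   0.08863192]
rim plane slope [ 0.00081562 -0.00072036  0.08285907]
pan rim 122 (array([0.5606883 , 0.13914324]), np.float64(0.0017030296858234944))
top pot rim 88 (array([0.55978559, 0.13881747]), np.float64(0.0008246383069750705)) [0.08358121 0.08786281]
rim plane slope [-0.00733559 -0.0212264   0.09085765]
pan rim 134 (array([0.5581348 , 0.14019752]), np.float64(0.0012245637263878758))
```

View pics/fin.png

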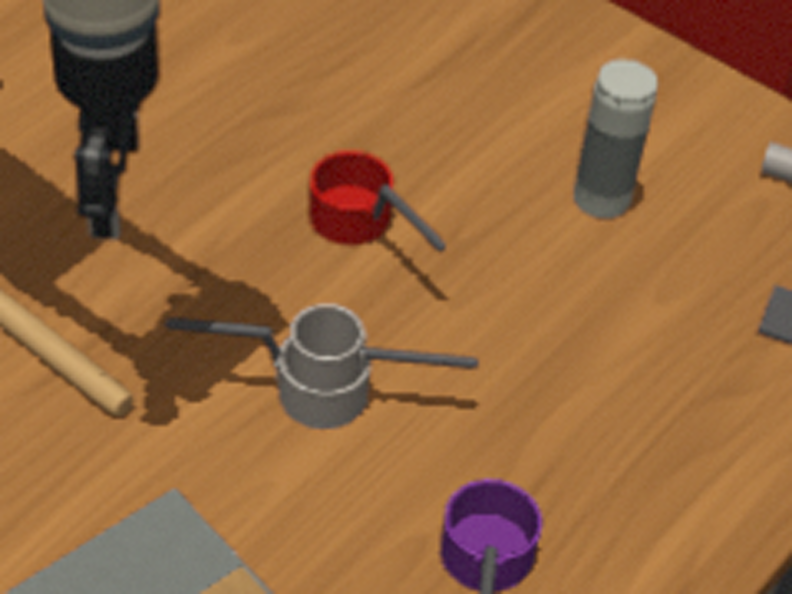

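The pot is nested upright in the steel pan, rim centred at (328,332). Its handle points right to (475,362), opposite the pan's handle at (170,323). The two axes are about 2 mm apart, the rim is level at about 84 mm, and the pan has not moved. I hand it in.

```bash
python3 -c "
from bench import r
print(r.finish_job(), r.state()['time_s'])"
```

```text
the job is handed in; nothing more can be done
the job is handed in; nothing more can be done
```

The pot is nested upright in the steel pan with its handle pointing opposite the pan's, and I handed the job in at about 20 s. No verdict came back.

**How it went:** I pulled the pot out by its handle, stood it on the bench about 8 cm in front of the shelf and let go. I then gripped it across its body from above, turned it about 145°, and lowered it into the pan until it touched the floor. Then I released it and backed away.

**Last checks:**

| Check | Result |
|---|---|
| Pot and pan axes | about 2 mm apart in both cameras |
| Pot rim height | about 84 mm median, against 85 mm expected fully home |
| Tilt of pot rim | about 0.001 rad (scene camera), 0.02 rad (top camera) |
| Pan movement | under 1 mm |

- **Spray can and jar:** the spray can looked unmoved in the last picture. I did not re-measure the jar, but the arm never went near it.
- **Camera disagreement:** the two cameras differed by 2–4 mm in absolute x, so I relied on positions of the pot relative to the pan.
- **Tool drift:** the tool tilted by up to 0.05 rad during moves, and one descent drifted about 13 mm sideways. I corrected that above the pan before inserting the pot.

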